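Line up the casting supplies by height beside the scale

ROBOT

A 7-joint arm with a two-finger parallel gripper is mounted at the origin on the work surface. World frame = base frame: x ahead of the robot, y to its left, z up, the work surface at z = 0. Lengths are in m, angles in degrees, forces in N, time in s.
With the tool pointing down it reaches from about 0.4 to 0.875 m from the base axis. Payload 6.5 kg.
Tool frame: the origin (TCP) lies midway between the tips of the shut fingers; the grasp point (between the pads) lies 19 mm behind it; z points along the fingers, y is the line along which they close (so a half turn about z gives the same grasp; the last joint's range is limited). The gripper opens to 85 mm and grips with 20 to 120 N. Pads are 22 mm wide; open, the fingers measure 114 mm over their backs; the gripper's body (76 mm by 85 mm) begins 54 mm behind the grasp point. The pads swing forward as they close: fully open they stand 13 mm farther back than shut.
Start: joints at [-72.261, 30.733, -0.252, 88.115, 0.149, 61.152, -4.079], TCP at [0.239, 0.605, 0.231] pointing down, gripper open.
Joint ranges: [-154.64, 154.64], [-21.42, 123.67], [-72.66, 72.17], [13.99, 137.28], [-74.86, 254.86], [10.95, 109.41], [-158.01, 158.01]. Speed limits (degrees/s): [136.94, 136.94, 180, 180, 180, 180, 180].

INTERFACE

Orientations are given as [roll, pitch, yaw] about the fixed x, y, z axes, in that order (R = Rz(yaw) Ry(pitch) Rx(roll)).
In Python, from rig import sensors, get_image, camera_model, sign_off, spotter gives the robot as it stands.
- The arm moves only by the shell command python3 -m inch 'ROWS'. ROWS is JSON, a list of rows, each an object of numbers: "dx", "dy", "dz": the shift along the tool's x, y, z in cm; "ax", "ay", "az": the turn, a rotation vector about the tool's x, y, z in rad; "claw": the opening, from 0 (shut) to 1 (fully open). In form: [{"dx": .., "dy": .., "dz": .., "ax": .., "ay": .., "az": .., "claw": ..}, ...]. A call has 1 to 20 rows; each row shifts and turns the commanded pose from where the row before left it, along the tool's axes as they then stand; what a row does not reach is not made up. A row lasts 1/8 s, in which the tool goes at most 62.5 mm and 10.7 degrees, less where a joint would pass 70% of its speed; a pose out of reach is approached as far as the arm can. A call is refused whole if a number of a shift passes 6.25 or a number of a turn 0.188, either way. A call with a gripper value outside its range is refused whole. The fingers move at their own pace and stop on an object; the grip force is fixed at half the most. Time passes only in rows, so rows that do not move let the fingers close. It gives the time, the measured TCP pose, the force, the opening and the grip force at its end, in the units of the state.
- sensors.state(): the state, without advancing time (a new reading comes with each control period).
- get_image(name): name is "scene" or "top" or "wrist"; returns the picture (384x512x3 uint8, red, green, blue); there is no depth.
- camera_model(name): a dict with "mtx" (3x3 intrinsics, pixels), "xyz" and "attitude" of the camera in the world. Camera axes: x right, y down, z forward; pixel columns grow to the right and rows downward; lengths in m; the calibration is good to about 2 mm. A picture is of the moment at which its call begins: read the wrist's pose just before it. camera_model takes no time and is no camera call; for the wrist camera it gives the pose at the moment of the call.
- sign_off(): hands the job in; it is judged then, once.
Trained networks look in the newest picture that a camera, given by its name, has taken for a name from the list of things; names that differ only in an ending like _2 or _b are one class to them, and where a whole thing is asked for, a point or a joint stands for the part that bears it (a point fixed in the world has none). Each returns a list of dicts, best first, with "conf" (0 to 1); they miss things now and then, are a little off and sometimes report something else, mostly with a low value. They report only what shows in the picture. A call takes as long as a camera call.
- spotter.search_frame(camera, label): "bbox" ([left, top, right, bottom] in pixels, round what is visible of it).
- spotter.mark_of(camera, label): "location" ([column, row] in pixels: a listed point, or the origin of a listed thing).
The state is a dict: "time_s": time; "qpos": joint angles; "dq": joint speeds; "joint_efforts": joint torques, N m; "position": TCP position; "tcp_rot": TCP orientation; "contact_force": force on the tool from outside, world axes, zero at the start; "wrist_torque": the same for the moment, N m; "width": finger opening in m; "gripper_force": force on a finger pad.
Only numpy, scipy, OpenCV 4.12 (cv2) and the standard library are available. Lean on these libraries where they do the work, as an engineer would, in place of code of your own. Each camera call takes 0.05 s, during which the arm holds its last target. There are 200 camera calls.

TASK

Get the weighing place ready: stand the tin, the jar, the can and the bottle on the row of four cork pads in order of height, the tallest on the pad at the scale's end of the row and the shortest at the far end, one upright in the middle of each pad. Keep them upright throughout and set each one down without dropping it; leave the empty mixing cup where it stands, and let go of everything.

Things in the scene. Friction and masses are not known exactly. Their poses are not given: they have to be found in the camera images.
- tin: Shortest: a flat round aluminium tin with a slip lid, 44 mm high, 60 mm across below and 62 mm at the lid (the top 12 mm). Loose, about 0.16 kg. Origin at the centre of its underside, z up; starts upright on the bench.
- jar: Second shortest: an amber glass jar with a paper label and a black cap, 68 mm high, 51 mm across (cap, the top 16 mm: 52 mm). Loose, about 0.17 kg. Origin at the centre of its underside, z up; starts upright on the bench.
- can: Second tallest: a slim steel can with a paper label, 92 mm high, 46 mm across (the top 4 mm only 40 mm across). Loose, about 0.2 kg. Origin at the centre of its underside, z up; starts upright on the bench.
- bottle: Tallest: a white plastic bottle, 122 mm high in all; straight wall 50 mm across up to 95 mm, then a shoulder and a grey cap 28 mm across. Loose, about 0.2 kg. Origin at the centre of its underside, z up; starts upright on the bench.
- pad_a: First pad of the row, counted from the robot's left (+y). A round brown cork pad, 66 mm across and 3 mm thick, fixed on a thin plywood board; origin at the centre of its underside, 12 mm above the bench, so its top is 15 mm above the bench; z up, y along the row towards the robot's left.
- pad_b: Second pad from the robot's left. A round brown cork pad, 66 mm across and 3 mm thick, fixed on a thin plywood board; origin at the centre of its underside, 12 mm above the bench, so its top is 15 mm above the bench; z up, y along the row towards the robot's left.
- pad_c: Third pad from the robot's left. A round brown cork pad, 66 mm across and 3 mm thick, fixed on a thin plywood board; origin at the centre of its underside, 12 mm above the bench, so its top is 15 mm above the bench; z up, y along the row towards the robot's left.
- pad_d: Fourth pad from the robot's left. Pads are roughly 88 mm apart; the row runs roughly across the bench (along y), turned by up to about 12 degrees. A round brown cork pad, 66 mm across and 3 mm thick, fixed on a thin plywood board; origin at the centre of its underside, 12 mm above the bench, so its top is 15 mm above the bench; z up, y along the row towards the robot's left.
- scale: White bench scale, 220 x 170 mm and 42 mm high, with a round white weighing plate and two blue displays. It stands beyond one end of the row, either the robot's left (y > 0) or its right (y < 0); a cardboard glove box 65 mm high stands beyond the other end. Fixed. Origin at the centre of its underside.
- cup: Empty open mixing cup of white plastic, 75 mm high and 72 mm across the rim, standing among the containers; not part of the row. Loose and light (60 g). Origin at the centre of its underside.

How it is judged (in metres and radians):
At the end, for the whole second after the job is handed in: With pads counted from the scale's end: bottle, can, jar, tin, each centred within 12 mm of its pad's centre, standing on the pad (underside within a few mm of its top), upright within 0.1 rad, released and at rest; the cup within 20 mm of its start (((world y of scale above 0 m and horizontal distance between bottle and pad_a below 0.012 m and horizontal distance between can and pad_b below 0.012 m and horizontal distance between jar and pad_c below 0.012 m and horizontal distance between tin and pad_d below 0.012 m and z of bottle in the frame of pad_a between 0 and 0.008 m and z of can in the frame of pad_b between 0 and 0.008 m and z of jar in the frame of pad_c between 0 and 0.008 m and z of tin in the frame of pad_d between 0 and 0.008 m) or (world y of scale below 0 m and horizontal distance between bottle and pad_d below 0.012 m and horizontal distance between can and pad_c below 0.012 m and horizontal distance between jar and pad_b below 0.012 m and horizontal distance between tin and pad_a below 0.012 m and z of bottle in the frame of pad_d between 0 and 0.008 m and z of can in the frame of pad_c between 0 and 0.008 m and z of jar in the frame of pad_b between 0 and 0.008 m and z of tin in the frame of pad_a between 0 and 0.008 m)) and angle between each of bottle, can, jar, tin's own z axis and vertical below 0.1 rad and linear speed of each of bottle, can, jar, tin below 0.02 m/s and angular speed of each of bottle, can, jar, tin below 0.2 rad/s and contact force between each of bottle, can, jar, tin and the arm below 0.1 N and contact force between each of bottle, can, jar, tin and the fingers below 0.1 N and distance of cup from where it was at the start of the episode below 0.02 m); the robot touches nothing.
It fails at once if a container is tipped over (more than 0.6 rad) (angle between any of bottle, can, jar, tin's own z axis and vertical above 0.6 rad).
It fails at once if a container is dropped or thrown (faster than 0.7 m/s while the fingers do not touch it: a free fall of more than 25 mm) ((linear speed of bottle above 0.7 m/s and contact force between bottle and the fingers below 0.05 N) or (linear speed of can above 0.7 m/s and contact force between can and the fingers below 0.05 N) or (linear speed of jar above 0.7 m/s and contact force between jar and the fingers below 0.05 N) or (linear speed of tin above 0.7 m/s and contact force between tin and the fingers below 0.05 N)).
It fails at once if the mixing cup is shifted by more than 20 mm (distance of cup from where it was at the start of the episode above 0.02 m).
It also fails if it takes over 90 s, if anything falls off the work surface, if the arm or the gripper's body presses on something with over 40 N, if the wrist force passes 120 N, or if a joint passes its speed limit or range.

## Working session

There is one attempt and no reset: what is moved stays moved. The work goes in short steps, Python scripts to look and compute and a shell command to move; the robot and the scene stay as the last step left them, time stands still between calls to the robot, and variables do not carry over. Pictures are saved under pics/ and viewed, at most 14 in all, crops included, and the job is handed in when it is done.

```bash
mkdir -p pics; ls; cat > h.py <<'E'
import numpy as np, cv2
from rig import sensors, get_image, camera_model, sign_off, spotter
from scipy.spatial.transform import Rotation as R
def rot(a):
    a=np.array(a,float)
    return a if a.shape==(3,3) else R.from_euler('xyz',a,degrees=True).as_matrix()
def ray(cam,px,z,m=None):
    m=m or camera_model(cam); 
    d=rot(m['attitude'])@np.linalg.solve(np.array(m['mtx']),[px[0],px[1],1]); o=np.array(m['xyz'])
    return o+d*(z-o[2])/d[2]
def snap(cam,fn):
    im=get_image(cam); cv2.imwrite('pics/'+fn,im[:,:,::-1]); return im
E
python3 - <<'E'
from h import *
for c in ['top','scene']:
    print(camera_model(c)); snap(c,c+'0.png')
    for n,z in [('tin',0),('jar',0),('can',0),('bottle',0),('cup',0),('scale',0),('pad_a',.012)]:
        for r in spotter.mark_of(c,n)[:5]:
            print(c,n,round(r['conf'],2),np.round(r['location']),ray(c,r['location'],z)[:2].round(3))
print(sensors.state())
E
```

```text
pics
{'mtx': array([[443.52657177,   0.        , 256.71797188],
       [  0.        , 443.52657177, 188.10120546],
       [  0.        ,   0.        ,   1.        ]]), 'xyz': array([ 3.79549666e-01, -1.12318355e-03,  1.29232619e+00]), 'attitude': array([-170.82102747,    0.94936925,  -88.69877081])}
top tin 0.57 [305. 230.] [ 0.468 -0.119]
top jar 0.83 [346. 231.] [ 0.466 -0.237]
top can 0.67 [183. 227.] [0.469 0.238]
top can 0.41 [304. 230.] [ 0.466 -0.116]
top bottle 0.65 [265. 236.] [ 0.447 -0.003]
top bottle 0.47 [315. 156.] [ 0.689 -0.147]
top cup 0.62 [225. 224.] [0.481 0.116]
top scale 0.9 [398. 158.] [ 0.686 -0.391]
top scale 0.69 [186. 230.] [0.461 0.23 ]
top pad_a 0.73 [312. 155.] [ 0.689 -0.136]
top pad_a 0.72 [257. 166.] [0.653 0.025]
top pad_a 0.58 [288. 164.] [ 0.66  -0.065]
top pad_a 0.55 [228. 168.] [0.646 0.11 ]
{'mtx': array([[406.07954018,   0.        , 254.2860811 ],
       [  0.        , 406.07954018, 195.34610674],
       [  0.        ,   0.        ,   1.        ]]), 'xyz': array([1.03834968, 0.3988011 , 1.02137136]), 'attitude': array([-147.5870978 ,    0.97376
[... 551 characters left out ...]
': 0.8, 'qpos': array([-72.26231259,  30.7327293 ,  -0.25255238,  88.11359411,
         0.14769282,  61.15224894,  -4.08014568]), 'dq': array([ 0.03122347,  0.03244229,  0.04814926, -0.07216225,  0.05409546,
        0.07375539, -0.01286326]), 'joint_efforts': array([ 8.88393333e-04, -5.83288300e+01,  1.04756936e+00, -2.59429210e+01,
        1.21834778e-02,  1.83597404e-03, -1.00015450e-05]), 'position': array([0.23853989, 0.60465377, 0.23130884]), 'tcp_rot': array([1.79998231e+02, 1.79013754e-04, 1.58470507e+02]), 'contact_force': array([ 0.54655569, -0.28520225, -0.1251062 ]), 'wrist_torque': array([ 0.06502481, -0.01606939,  0.01121909]), 'gripper_force': 0.0, 'width': 0.08528725131186712}
```

```bash
python3 - <<'E'
import cv2,numpy as np
a=cv2.imread('pics/top0.png');cv2.imwrite('pics/top0c.png',cv2.resize(a[120:270,140:440],None,fx=2.66,fy=2.66,interpolation=cv2.INTER_CUBIC))
E
```

```text
(no output)
```

View pics/top0c.png

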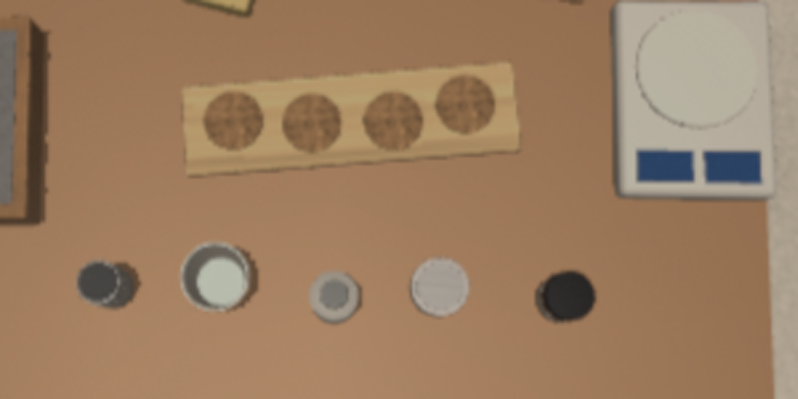

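View pics/scene0.png

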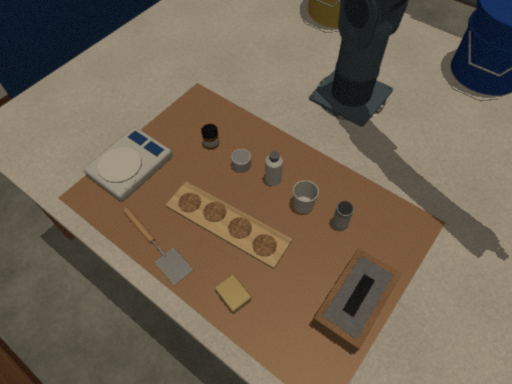

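The top view shows the scale at right (y<0), so the bottle goes on pad_d, can on pad_c, jar on pad_b and tin on pad_a. The scene view agrees. In the crop, the pads are at about (233,120), (312,122), (393,121) and (465,104), and the tops are can (100,283), bottle (334,293), tin (440,287) and jar (570,295). Next I'll refine these positions.

```bash
python3 - <<'E'
from h import *
s=2.66
for cam,c in [('top',[(233,120),(312,122),(393,121),(465,104)]),('scene',[(264,245),(240,228),(214.5,212),(190,202)])]:
    im=cv2.imread(f'pics/{cam}0.png')
    for n,p in zip('abcd',c):
        if cam=='top': p=(p[0]/s+140,p[1]/s+120)
        r=15; x0,y0=int(p[0])-r,int(p[1])-r
        g=im[y0:y0+2*r,x0:x0+2*r,1].astype(np.uint8)
        t=(np.median(g[r-6:r+6,r-6:r+6])+np.percentile(g,85))/2
        k,l,st,ce=cv2.connectedComponentsWithStats((g<t).astype(np.uint8),connectivity=4)
        i=l[r,r] or l[r+1,r+1]; q=ce[i]+[x0,y0]
        print(cam,n,q.round(1),st[i],ray(cam,q,.015)[:2].round(4))
for n,p,z in [('bottle',(334,293),.122),('can',(100,283),.092),('jar',(570,295),.068),('tin',(440,287),.044),('cup',(217,277),.075)]:
    print(n,ray('top',(p[0]/s+140,p[1]/s+120),z)[:2].round(4))
for n,p,z in [('bottle',(274.5,156),.122),('can',(344,207),.092),('jar',(209.5,130),.068),('tin',(241,155.5),.044),('cup',(305,190),.075)]:
    print('scene',n,ray('scene',p,z)[:2].round(4))
m=camera_model('wrist');st=sensors.state();Rt=rot(st['tcp_rot'])
print(m['mtx'],Rt.T@(np.array(m['xyz'])-st['position']),(Rt.T@rot(m['attitude'])).round(3))
E
```

```text
top a [227.3 165. ] [  4   4  23  23 395] [0.6526 0.113 ]
top b [256.8 166. ] [  4   5  23  23 397] [0.6514 0.0261]
top c [287.4 165.3] [  4   5  23  22 398] [ 0.6552 -0.064 ]
top d [314.5 158.7] [  4   4  23  23 390] [ 0.6765 -0.1432]
scene a [264.2 244.9] [  3   4  25  23 434] [0.6542 0.1127]
scene b [239.6 227.4] [  3   4  24  22 411] [0.6529 0.0256]
scene c [214.5 211.4] [  4   4  24  21 384] [ 0.6566 -0.0643]
scene d [189.2 202.1] [  3   6  24  20 355] [ 0.6774 -0.1435]
bottle [ 0.4566 -0.0033]
can [0.4636 0.2354]
jar [ 0.4633 -0.2467]
tin [ 0.4704 -0.115 ]
cup [0.4736 0.1178]
scene bottle [0.4598 0.0014]
scene can [0.467  0.2361]
scene jar [ 0.4646 -0.2438]
scene tin [ 0.4695 -0.1155]
scene cup [0.4746 0.1187]
[[265.75863632   0.         250.41846517]
 [  0.         265.75863632 187.53551169]
 [  0.           0.           1.        ]] [ 8.39392700e-02  2.36153013e-05 -1.42884888e-01] [[ 0.    -0.945 -0.328]
 [ 1.    -0.     0.001]
 [-0.001 -0.328  0.945]]
```

```bash
python3 -m inch '[{"az":0.1707,"claw":1},{"az":0.1707,"claw":1},{"az":0.1707,"claw":1},{"az":0.1707,"claw":1},{"az":0.1707,"claw":1},{"az":0.1707,"claw":1},{"az":0.1707,"claw":1},{"dx":-5,"dy":1.83,"claw":1},{"dx":-5,"dy":1.83,"claw":1},{"dx":-5,"dy":1.83,"claw":1},{"dx":-5,"dy":1.83,"claw":1},{"dx":-5,"dy":1.83,"claw":1},{"dx":-5,"dy":1.83,"claw":1},{"dx":-5,"dy":1.83,"claw":1},{"dx":-5,"dy":1.83,"claw":1},{"dx":-5,"dy":1.83,"claw":1},{"dx":-5,"dy":1.83,"claw":1},{"dx":-5,"dy":1.83,"claw":1},{"dx":-5,"dy":1.83,"claw":1},{"claw":1}]'
python3 - <<'E'
from h import *
st=sensors.state();print(st['position'],st['tcp_rot'])
m=camera_model('wrist');im=snap('wrist','w1.png')
for n,z in [('bottle',0),('tin',0),('cup',0)]:
    for r in spotter.mark_of('wrist',n)[:2]: print(n,r['conf'],r['location'],ray('wrist',r['location'],z,m)[:2])
E
```

```text
[0.23853989 0.60465377 0.23130884] [1.79998231e+02 1.79013754e-04 1.58470507e+02]schema error: expected keys dx, dy, dz, ax, ay, az, claw
```

View pics/w1.png

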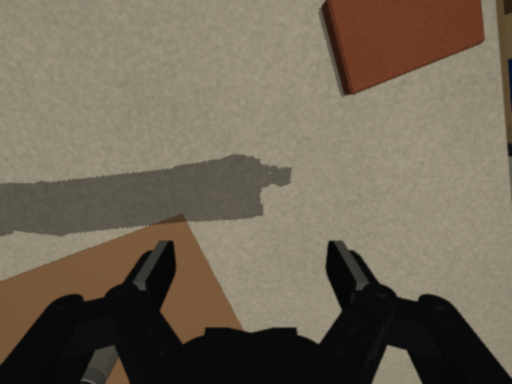

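The picture shows only the empty bench and the open fingers. The call was refused because every row needs all seven keys.

```bash
python3 -m inch '[{"dx":0,"dy":0,"dz":0,"ax":0,"ay":0,"az":0.1707,"claw":1},{"dx":0,"dy":0,"dz":0,"ax":0,"ay":0,"az":0.1707,"claw":1},{"dx":0,"dy":0,"dz":0,"ax":0,"ay":0,"az":0.1707,"claw":1},{"dx":0,"dy":0,"dz":0,"ax":0,"ay":0,"az":0.1707,"claw":1},{"dx":0,"dy":0,"dz":0,"ax":0,"ay":0,"az":0.1707,"claw":1},{"dx":0,"dy":0,"dz":0,"ax":0,"ay":0,"az":0.1707,"claw":1},{"dx":0,"dy":0,"dz":0,"ax":0,"ay":0,"az":0.1707,"claw":1},{"dx":-5,"dy":1.83,"dz":0,"ax":0,"ay":0,"az":0,"claw":1},{"dx":-5,"dy":1.83,"dz":0,"ax":0,"ay":0,"az":0,"claw":1},{"dx":-5,"dy":1.83,"dz":0,"ax":0,"ay":0,"az":0,"claw":1},{"dx":-5,"dy":1.83,"dz":0,"ax":0,"ay":0,"az":0,"claw":1},{"dx":-5,"dy":1.83,"dz":0,"ax":0,"ay":0,"az":0,"claw":1},{"dx":-5,"dy":1.83,"dz":0,"ax":0,"ay":0,"az":0,"claw":1},{"dx":-5,"dy":1.83,"dz":0,"ax":0,"ay":0,"az":0,"claw":1},{"dx":-5,"dy":1.83,"dz":0,"ax":0,"ay":0,"az":0,"claw":1},{"dx":-5,"dy":1.83,"dz":0,"ax":0,"ay":0,"az":0,"claw":1},{"dx":-5,"dy":1.83,"dz":0,"ax":0,"ay":0,"az":0,"claw":1},{"dx":-5,"dy":1.83,"dz":0,"ax":0,"ay":0,"az":0,"claw":1},{"dx":-5,"dy":1.83,"dz":0,"ax":0,"ay":0,"az":0,"claw":1},{"dx":0,"dy":0,"dz":0,"ax":0,"ay":0,"az":0,"claw":1}]'
python3 - <<'E'
from h import *
st=sensors.state();print(st['position'],st['tcp_rot'])
m=camera_model('wrist');im=snap('wrist','w2.png')
for n,z in [('bottle',0),('tin',0),('cup',0)]:
    for r in spotter.mark_of('wrist',n)[:2]: print(n,r['conf'],r['location'],ray('wrist',r['location'],z,m)[:2])
E
```

```text
time_s: 3.5
position: [0.4593, 0.0005, 0.2318]
tcp_rot: [179.9, 0.1, 89.6]
contact_force: [-0.5, 1.0, 0.0]
width: 0.0848
gripper_force: 0.0
[0.45927209 0.00050805 0.23180446] [1.79900921e+02 8.06500443e-02 8.95828365e+01]
bottle 0.71 [246.4, 158.4] [ 4.54847869e-01 -4.51491085e-04]
bottle 0.67 [392.8, 138.8] [0.6608519  0.02601486]
tin 0.78 [256.0, 229.6] [ 0.46862017 -0.11513441]
cup 0.81 [258.0, 63.6] [0.47123672 0.12355488]
```

View pics/w2.png

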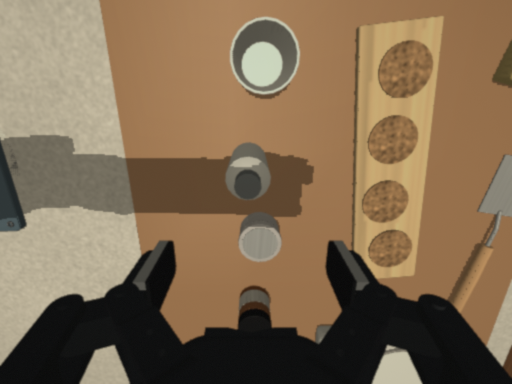

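The wrist view shows the bottle cap at (247,184), the tin behind it at (262,240), and the cup and pads where measured. I'll go down on the bottle.

```bash
python3 -m inch '[{"dx":-0.15,"dy":-0.2,"dz":4,"ax":0,"ay":0,"az":0,"claw":1},{"dx":0,"dy":0,"dz":4,"ax":0,"ay":0,"az":0,"claw":1},{"dx":0,"dy":0,"dz":4,"ax":0,"ay":0,"az":0,"claw":1},{"dx":0,"dy":0,"dz":4,"ax":0,"ay":0,"az":0,"claw":1},{"dx":0,"dy":0,"dz":1.5,"ax":0,"ay":0,"az":0,"claw":1},{"dx":0,"dy":0,"dz":0,"ax":0,"ay":0,"az":0,"claw":1},{"dx":0,"dy":0,"dz":0,"ax":0,"ay":0,"az":0,"claw":0},{"dx":0,"dy":0,"dz":0,"ax":0,"ay":0,"az":0,"claw":0},{"dx":0,"dy":0,"dz":0,"ax":0,"ay":0,"az":0,"claw":0},{"dx":0,"dy":0,"dz":0,"ax":0,"ay":0,"az":0,"claw":0},{"dx":0,"dy":0,"dz":0,"ax":0,"ay":0,"az":0,"claw":0},{"dx":0,"dy":0,"dz":0,"ax":0,"ay":0,"az":0,"claw":0},{"dx":0,"dy":0,"dz":0,"ax":0,"ay":0,"az":0,"claw":0}]'
```

```text
time_s: 5.32
position: [0.457, 0.0034, 0.0576]
tcp_rot: [179.9, -0.1, 90.0]
contact_force: [-2.1, -0.3, 10.3]
width: 0.049
gripper_force: 60.3
```

```bash
python3 -m inch '[{"dx":0,"dy":0,"dz":-1,"ax":0,"ay":0,"az":0,"claw":0},{"dx":0,"dy":0,"dz":-2,"ax":0,"ay":0,"az":0,"claw":0},{"dx":0,"dy":0,"dz":-2,"ax":0,"ay":0,"az":0,"claw":0},{"dx":0,"dy":0,"dz":-2,"ax":0,"ay":0,"az":0,"claw":0},{"dx":0,"dy":0,"dz":0,"ax":0,"ay":0,"az":0,"claw":0},{"dx":0,"dy":0,"dz":0,"ax":0,"ay":0,"az":0,"claw":0}]'
python3 - <<'E'
from h import *
for i in range(3):
    st=sensors.state();print(st['position'],st['tcp_rot'],st['contact_force'],st['width'])
    snap('scene','s1.png')
cv2.imwrite('pics/s1c.png',cv2.resize(cv2.imread('pics/s1.png')[90:290,170:390],None,fx=2.5,fy=2.5))
E
```

```text
time_s: 6.08
position: [0.4558, 0.0033, 0.126]
tcp_rot: [-180.0, -0.0, 90.0]
contact_force: [-0.1, 0.7, -3.5]
width: 0.0489
gripper_force: 62.4
[0.45580252 0.00330773 0.12600855] [-1.79974128e+02 -5.90913387e-03  9.00232514e+01] [-0.05260306  0.66562385 -3.50680405] 0.04889858787238561
[0.45564431 0.00325188 0.12576747] [-1.79940565e+02  4.55750496e-03  9.00169979e+01] [ 0.04237558 -0.78451205 -2.68034214] 0.04875309269556408
[0.45557328 0.00318638 0.12564424] [-1.79920215e+02  1.32013715e-02  9.00119657e+01] [ 0.38662997 -0.04440146 -2.72400536] 0.049061462592221834
```

View pics/s1c.png

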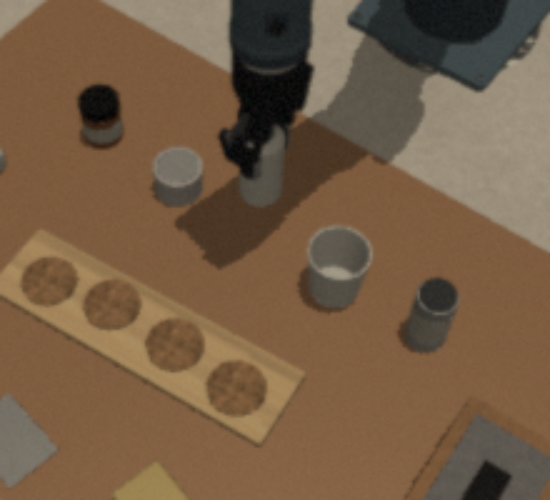

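The bottle is held upright and clear of everything. I'll move it to pad_d.

```bash
python3 -m inch '[{"dx":-1,"dy":1.6,"dz":0,"ax":0,"ay":0,"az":0,"claw":0},{"dx":-2.05,"dy":3.16,"dz":0,"ax":0,"ay":0,"az":0,"claw":0},{"dx":-2.05,"dy":3.16,"dz":0,"ax":0,"ay":0,"az":0,"claw":0},{"dx":-2.05,"dy":3.16,"dz":0,"ax":0,"ay":0,"az":0,"claw":0},{"dx":-2.05,"dy":3.16,"dz":0,"ax":0,"ay":0,"az":0,"claw":0},{"dx":-2.05,"dy":3.16,"dz":0,"ax":0,"ay":0,"az":0,"claw":0},{"dx":-2.05,"dy":3.16,"dz":0,"ax":0,"ay":0,"az":0,"claw":0},{"dx":-1.03,"dy":1.58,"dz":0,"ax":0,"ay":0,"az":0,"claw":0},{"dx":0,"dy":0,"dz":0,"ax":0,"ay":0,"az":0,"claw":0},{"dx":0,"dy":0,"dz":0,"ax":0,"ay":0,"az":0,"claw":0},{"dx":0,"dy":0,"dz":0,"ax":0,"ay":0,"az":0,"claw":0},{"dx":0,"dy":0,"dz":0,"ax":0,"ay":0,"az":0,"claw":0}]'
python3 - <<'E'
from h import *
m=camera_model('wrist');im=snap('wrist','w3.png')
snap('scene','s2.png');snap('top','t2.png')
a=cv2.imread('pics/s2.png')[130:260,110:300];b=cv2.imread('pics/t2.png')[100:230,230:420]
cv2.imwrite('pics/s2c.png',np.hstack([cv2.resize(q,None,fx=2.1,fy=2.1,interpolation=cv2.INTER_CUBIC) for q in(a,b)]))
E
```

```text
time_s: 7.72
position: [0.6773, -0.1395, 0.1264]
tcp_rot: [-180.0, -0.0, 90.0]
contact_force: [0.4, 0.6, -2.7]
width: 0.0489
gripper_force: 62.9
```

View pics/s2c.png

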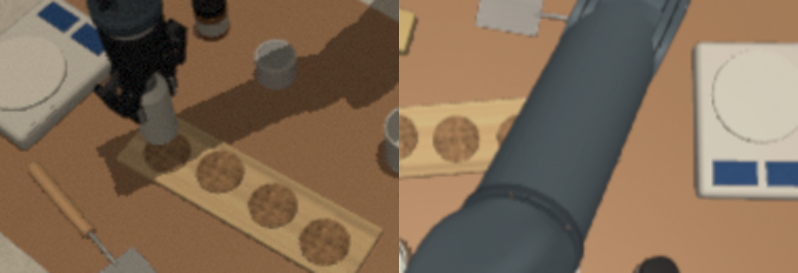

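The left half shows the bottle over pad_d in the scene camera; the right half shows the arm blocking the top camera. I'll lower it.

```bash
python3 -m inch '[{"dx":0,"dy":0,"dz":2,"ax":0,"ay":0,"az":0,"claw":0},{"dx":0,"dy":0,"dz":2,"ax":0,"ay":0,"az":0,"claw":0},{"dx":0,"dy":0,"dz":0.8,"ax":0,"ay":0,"az":0,"claw":0},{"dx":0,"dy":0,"dz":0.3,"ax":0,"ay":0,"az":0,"claw":0},{"dx":0,"dy":0,"dz":0,"ax":0,"ay":0,"az":0,"claw":0},{"dx":0,"dy":0,"dz":0,"ax":0,"ay":0,"az":0,"claw":0},{"dx":0,"dy":0,"dz":0,"ax":0,"ay":0,"az":0,"claw":0}]'
python3 - <<'E'
from h import *
snap('scene','s3.png')
a=cv2.imread('pics/s3.png')[150:230,150:230]
cv2.imwrite('pics/s3c.png',cv2.resize(a,None,fx=6,fy=6,interpolation=cv2.INTER_CUBIC))
E
```

```text
time_s: 8.75
position: [0.678, -0.1402, 0.0759]
tcp_rot: [179.9, 0.0, 90.0]
contact_force: [0.3, 0.0, -2.2]
width: 0.0486
gripper_force: 62.9
```

View pics/s3c.png

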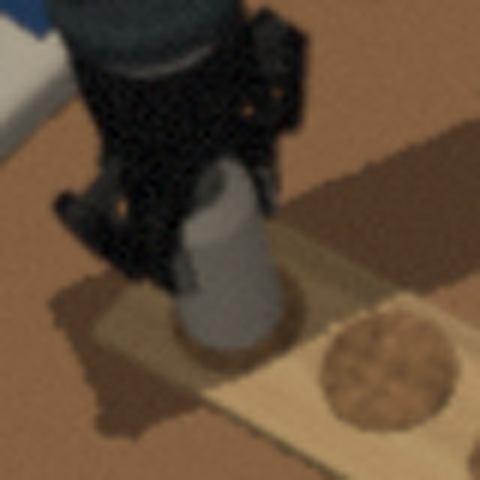

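The bottle's base (centre about (232,311) in the crop) is concentric with pad_d at (235,313).

```bash
python3 -m inch '[{"dx":0,"dy":0,"dz":0.2,"ax":0,"ay":0,"az":0,"claw":0},{"dx":0,"dy":0,"dz":0.15,"ax":0,"ay":0,"az":0,"claw":0},{"dx":0,"dy":0,"dz":0,"ax":0,"ay":0,"az":0,"claw":0},{"dx":0,"dy":0,"dz":0,"ax":0,"ay":0,"az":0,"claw":0}]'
```

```text
time_s: 9.3
position: [0.6778, -0.1402, 0.0728]
tcp_rot: [180.0, -0.0, 90.0]
contact_force: [-2.6, 0.5, 5.7]
width: 0.0486
gripper_force: 63.4
```

Contact is made, so I'll release, rise and go to the tin.

```bash
python3 -m inch '[{"dx":0,"dy":0,"dz":0,"ax":0,"ay":0,"az":0,"claw":1},{"dx":0,"dy":0,"dz":0,"ax":0,"ay":0,"az":0,"claw":1},{"dx":0,"dy":0,"dz":0,"ax":0,"ay":0,"az":0,"claw":1},{"dx":0,"dy":0,"dz":0,"ax":0,"ay":0,"az":0,"claw":1},{"dx":0,"dy":0,"dz":0,"ax":0,"ay":0,"az":0,"claw":1},{"dx":0,"dy":0,"dz":-2,"ax":0,"ay":0,"az":0,"claw":1},{"dx":0,"dy":0,"dz":-4,"ax":0,"ay":0,"az":0,"claw":1},{"dx":0,"dy":0,"dz":-4,"ax":0,"ay":0,"az":0,"claw":1},{"dx":0,"dy":0,"dz":-4,"ax":0,"ay":0,"az":0,"claw":1},{"dx":0,"dy":0,"dz":0,"ax":0,"ay":0,"az":0,"claw":1},{"dx":0.5,"dy":-4.16,"dz":0,"ax":0,"ay":0,"az":0,"claw":1},{"dx":0.5,"dy":-4.16,"dz":0,"ax":0,"ay":0,"az":0,"claw":1},{"dx":0.5,"dy":-4.16,"dz":0,"ax":0,"ay":0,"az":0,"claw":1},{"dx":0.5,"dy":-4.16,"dz":0,"ax":0,"ay":0,"az":0,"claw":1},{"dx":0.5,"dy":-4.16,"dz":0,"ax":0,"ay":0,"az":0,"claw":1},{"dx":0,"dy":0,"dz":0,"ax":0,"ay":0,"az":0,"claw":1},{"dx":0,"dy":0,"dz":0,"ax":0,"ay":0,"az":0,"claw":1},{"dx":0,"dy":0,"dz":0,"ax":0,"ay":0,"az":0,"claw":1}]'
```

```text
time_s: 11.55
position: [0.4708, -0.1153, 0.212]
tcp_rot: [180.0, 0.0, 90.0]
contact_force: [0.6, -0.8, -0.1]
width: 0.0856
gripper_force: 0.0
```

```bash
python3 -m inch '[{"dx":0,"dy":0,"dz":4,"ax":0,"ay":0,"az":0,"claw":1},{"dx":0,"dy":0,"dz":4,"ax":0,"ay":0,"az":0,"claw":1},{"dx":0,"dy":0,"dz":4,"ax":0,"ay":0,"az":0,"claw":1},{"dx":0,"dy":0,"dz":4,"ax":0,"ay":0,"az":0,"claw":1},{"dx":0,"dy":0,"dz":3,"ax":0,"ay":0,"az":0,"claw":1},{"dx":0,"dy":0,"dz":1.7,"ax":0,"ay":0,"az":0,"claw":1},{"dx":0,"dy":0,"dz":0,"ax":0,"ay":0,"az":0,"claw":1},{"dx":0,"dy":0,"dz":0,"ax":0,"ay":0,"az":0,"claw":1},{"dx":0,"dy":0,"dz":0,"ax":0,"ay":0,"az":0,"claw":0},{"dx":0,"dy":0,"dz":0,"ax":0,"ay":0,"az":0,"claw":0},{"dx":0,"dy":0,"dz":0,"ax":0,"ay":0,"az":0,"claw":0},{"dx":0,"dy":0,"dz":0,"ax":0,"ay":0,"az":0,"claw":0},{"dx":0,"dy":0,"dz":0,"ax":0,"ay":0,"az":0,"claw":0}]'
```

```text
time_s: 13.18
position: [0.4707, -0.1152, 0.0062]
tcp_rot: [179.9, -0.0, 90.0]
contact_force: [-2.0, 0.2, 10.3]
width: 0.0605
gripper_force: 62.2
```

```bash
python3 -m inch '[{"dx":0,"dy":0,"dz":-1,"ax":0,"ay":0,"az":0,"claw":0},{"dx":0,"dy":0,"dz":-2.5,"ax":0,"ay":0,"az":0,"claw":0},{"dx":0,"dy":0,"dz":-2.5,"ax":0,"ay":0,"az":0,"claw":0},{"dx":0,"dy":0,"dz":-2,"ax":0,"ay":0,"az":0,"claw":0},{"dx":0,"dy":0,"dz":0,"ax":0,"ay":0,"az":0,"claw":0},{"dx":2.85,"dy":2.28,"dz":0,"ax":0,"ay":0,"az":0,"claw":0},{"dx":2.85,"dy":2.28,"dz":0,"ax":0,"ay":0,"az":0,"claw":0},{"dx":2.85,"dy":2.28,"dz":0,"ax":0,"ay":0,"az":0,"claw":0},{"dx":2.85,"dy":2.28,"dz":0,"ax":0,"ay":0,"az":0,"claw":0},{"dx":2.85,"dy":2.28,"dz":0,"ax":0,"ay":0,"az":0,"claw":0},{"dx":2.85,"dy":2.28,"dz":0,"ax":0,"ay":0,"az":0,"claw":0},{"dx":2.85,"dy":2.28,"dz":0,"ax":0,"ay":0,"az":0,"claw":0},{"dx":2.85,"dy":2.28,"dz":0,"ax":0,"ay":0,"az":0,"claw":0},{"dx":0,"dy":0,"dz":0,"ax":0,"ay":0,"az":0,"claw":0},{"dx":0,"dy":0,"dz":0,"ax":0,"ay":0,"az":0,"claw":0},{"dx":0,"dy":0,"dz":2.5,"ax":0,"ay":0,"az":0,"claw":0},{"dx":0,"dy":0,"dz":2,"ax":0,"ay":0,"az":0,"claw":0},{"dx":0,"dy":0,"dz":1,"ax":0,"ay":0,"az":0,"claw":0},{"dx":0,"dy":0,"dz":0,"ax":0,"ay":0,"az":0,"claw":0},{"dx":0,"dy":0,"dz":0,"ax":0,"ay":0,"az":0,"claw":0}]'
```

```text
time_s: 15.68
position: [0.6526, 0.1128, 0.0305]
tcp_rot: [179.9, -0.0, 90.0]
contact_force: [-0.5, 0.1, -1.4]
width: 0.0606
gripper_force: 65.4
```

```bash
python3 -m inch '[{"dx":0,"dy":0.05,"dz":0.6,"ax":0,"ay":0,"az":0,"claw":0},{"dx":0,"dy":0,"dz":0.2,"ax":0,"ay":0,"az":0,"claw":0},{"dx":0,"dy":0,"dz":0.15,"ax":0,"ay":0,"az":0,"claw":0},{"dx":0,"dy":0,"dz":0,"ax":0,"ay":0,"az":0,"claw":0},{"dx":0,"dy":0,"dz":0,"ax":0,"ay":0,"az":0,"claw":0},{"dx":0,"dy":0,"dz":0,"ax":0,"ay":0,"az":0,"claw":0}]'
```

```text
time_s: 16.42
position: [0.6524, 0.113, 0.0213]
tcp_rot: [-180.0, -0.0, 90.0]
contact_force: [-4.6, -0.3, 7.4]
width: 0.0607
gripper_force: 66.1
```

```bash
python3 -m inch '[{"dx":0,"dy":0,"dz":0,"ax":0,"ay":0,"az":0,"claw":1},{"dx":0,"dy":0,"dz":0,"ax":0,"ay":0,"az":0,"claw":1},{"dx":0,"dy":0,"dz":0,"ax":0,"ay":0,"az":0,"claw":1},{"dx":0,"dy":0,"dz":0,"ax":0,"ay":0,"az":0,"claw":1},{"dx":0,"dy":0,"dz":-3,"ax":0,"ay":0,"az":0,"claw":1},{"dx":0,"dy":0,"dz":-5,"ax":0,"ay":0,"az":0,"claw":1},{"dx":0,"dy":0,"dz":-5,"ax":0,"ay":0,"az":0,"claw":1},{"dx":0,"dy":0,"dz":-5,"ax":0,"ay":0,"az":0,"claw":1},{"dx":-4.48,"dy":-2.36,"dz":0,"ax":0,"ay":0,"az":0,"claw":1},{"dx":-4.48,"dy":-2.36,"dz":0,"ax":0,"ay":0,"az":0,"claw":1},{"dx":-4.48,"dy":-2.36,"dz":0,"ax":0,"ay":0,"az":0,"claw":1},{"dx":-4.48,"dy":-2.36,"dz":0,"ax":0,"ay":0,"az":0,"claw":1},{"dx":-4.48,"dy":-2.36,"dz":0,"ax":0,"ay":0,"az":0,"claw":1},{"dx":-4.48,"dy":-2.36,"dz":0,"ax":0,"ay":0,"az":0,"claw":1},{"dx":-4.48,"dy":-2.36,"dz":0,"ax":0,"ay":0,"az":0,"claw":1},{"dx":-4.48,"dy":-2.36,"dz":0,"ax":0,"ay":0,"az":0,"claw":1},{"dx":0,"dy":0,"dz":0,"ax":0,"ay":0,"az":0,"claw":1},{"dx":0,"dy":0,"dz":0,"ax":0,"ay":0,"az":0,"claw":1},{"dx":0,"dy":0,"dz":0,"ax":0,"ay":0,"az":0,"claw":1}]'
python3 - <<'E'
from h import *
m=camera_model('wrist');im=snap('wrist','w4.png')
for r in spotter.mark_of('wrist','jar')[:2]: print(r['conf'],r['location'],ray('wrist',r['location'],0,m)[:2])
snap('top','t4.png');cv2.imwrite('pics/t4c.png',cv2.resize(cv2.imread('pics/t4.png')[120:270,140:440],None,fx=2.66,fy=2.66,interpolation=cv2.INTER_CUBIC))
E
```

```text
time_s: 18.8
position: [0.4646, -0.2441, 0.2002]
tcp_rot: [180.0, -0.0, 90.2]
contact_force: [0.6, 0.2, 0.2]
width: 0.0853
gripper_force: 0.0
0.63 [248.4, 164.8] [ 0.46291587 -0.24612508]
```

View pics/t4c.png

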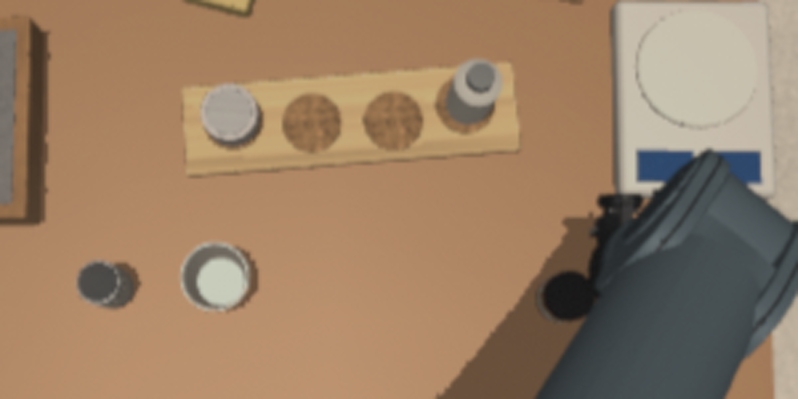

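The tin stands on pad_a (230,113) and the bottle on pad_d (cap at (482,76)); the cup is unmoved at (217,277). Now the jar.

```bash
python3 -m inch '[{"dx":-0.15,"dy":-0.1,"dz":4,"ax":0,"ay":0,"az":0,"claw":1},{"dx":0,"dy":0,"dz":4,"ax":0,"ay":0,"az":0,"claw":1},{"dx":0,"dy":0,"dz":4,"ax":0,"ay":0,"az":0,"claw":1},{"dx":0,"dy":0,"dz":4,"ax":0,"ay":0,"az":0,"claw":1},{"dx":0,"dy":0,"dz":2.2,"ax":0,"ay":0,"az":0,"claw":1},{"dx":0,"dy":0,"dz":0,"ax":0,"ay":0,"az":0,"claw":1},{"dx":0,"dy":0,"dz":0,"ax":0,"ay":0,"az":0,"claw":1},{"dx":0,"dy":0,"dz":0,"ax":0,"ay":0,"az":0,"claw":0},{"dx":0,"dy":0,"dz":0,"ax":0,"ay":0,"az":0,"claw":0},{"dx":0,"dy":0,"dz":0,"ax":0,"ay":0,"az":0,"claw":0},{"dx":0,"dy":0,"dz":0,"ax":0,"ay":0,"az":0,"claw":0},{"dx":0,"dy":0,"dz":0,"ax":0,"ay":0,"az":0,"claw":0},{"dx":0,"dy":0,"dz":0,"ax":0,"ay":0,"az":0,"claw":0}]'
python3 - <<'E'
from h import *
s=2.66
for n,p,z in [('tin',(230,113),.059),('bottle',(482,76),.137)]: print(n,ray('top',(p[0]/s+140,p[1]/s+120),z)[:2].round(4))
E
```

```text
time_s: 20.58
position: [0.4635, -0.2472, 0.0193]
tcp_rot: [179.9, 0.0, 90.0]
contact_force: [-0.1, 0.4, 7.8]
width: 0.0505
gripper_force: 61.0
tin [0.6505 0.1116]
bottle [ 0.6762 -0.1475]
```

```bash
python3 -m inch '[{"dx":0,"dy":0,"dz":-1,"ax":0,"ay":0,"az":0,"claw":0},{"dx":0,"dy":0,"dz":-2.5,"ax":0,"ay":0,"az":0,"claw":0},{"dx":0,"dy":0,"dz":-2.5,"ax":0,"ay":0,"az":0,"claw":0},{"dx":0,"dy":0,"dz":-2,"ax":0,"ay":0,"az":0,"claw":0},{"dx":0,"dy":0,"dz":0,"ax":0,"ay":0,"az":0,"claw":0},{"dx":3.41,"dy":2.36,"dz":0,"ax":0,"ay":0,"az":0,"claw":0},{"dx":3.41,"dy":2.36,"dz":0,"ax":0,"ay":0,"az":0,"claw":0},{"dx":3.41,"dy":2.36,"dz":0,"ax":0,"ay":0,"az":0,"claw":0},{"dx":3.41,"dy":2.36,"dz":0,"ax":0,"ay":0,"az":0,"claw":0},{"dx":3.41,"dy":2.36,"dz":0,"ax":0,"ay":0,"az":0,"claw":0},{"dx":3.41,"dy":2.36,"dz":0,"ax":0,"ay":0,"az":0,"claw":0},{"dx":3.41,"dy":2.36,"dz":0,"ax":0,"ay":0,"az":0,"claw":0},{"dx":3.41,"dy":2.36,"dz":0,"ax":0,"ay":0,"az":0,"claw":0},{"dx":0,"dy":0,"dz":0,"ax":0,"ay":0,"az":0,"claw":0},{"dx":0,"dy":0,"dz":0,"ax":0,"ay":0,"az":0,"claw":0},{"dx":0,"dy":0,"dz":2.5,"ax":0,"ay":0,"az":0,"claw":0},{"dx":0,"dy":0,"dz":2,"ax":0,"ay":0,"az":0,"claw":0},{"dx":0,"dy":0,"dz":1,"ax":0,"ay":0,"az":0,"claw":0},{"dx":0,"dy":0,"dz":0,"ax":0,"ay":0,"az":0,"claw":0},{"dx":0,"dy":0,"dz":0,"ax":0,"ay":0,"az":0,"claw":0}]'
```

```text
time_s: 23.08
position: [0.6521, 0.0255, 0.044]
tcp_rot: [179.9, 0.0, 90.0]
contact_force: [1.1, 0.6, -1.1]
width: 0.0504
gripper_force: 62.8
```

```bash
python3 -m inch '[{"dx":0,"dy":0,"dz":0.6,"ax":0,"ay":0,"az":0,"claw":0},{"dx":0,"dy":0,"dz":0.25,"ax":0,"ay":0,"az":0,"claw":0},{"dx":0,"dy":0,"dz":0.15,"ax":0,"ay":0,"az":0,"claw":0},{"dx":0,"dy":0,"dz":0,"ax":0,"ay":0,"az":0,"claw":0},{"dx":0,"dy":0,"dz":0,"ax":0,"ay":0,"az":0,"claw":0},{"dx":0,"dy":0,"dz":0,"ax":0,"ay":0,"az":0,"claw":0}]'
```

```text
time_s: 23.82
position: [0.6515, 0.0259, 0.0343]
tcp_rot: [-180.0, -0.0, 90.0]
contact_force: [-4.2, 0.5, 7.8]
width: 0.0502
gripper_force: 63.6
```

```bash
python3 -m inch '[{"dx":0,"dy":0,"dz":0,"ax":0,"ay":0,"az":0,"claw":1},{"dx":0,"dy":0,"dz":0,"ax":0,"ay":0,"az":0,"claw":1},{"dx":0,"dy":0,"dz":0,"ax":0,"ay":0,"az":0,"claw":1},{"dx":0,"dy":0,"dz":0,"ax":0,"ay":0,"az":0,"claw":1},{"dx":0,"dy":0,"dz":-3,"ax":0,"ay":0,"az":0,"claw":1},{"dx":0,"dy":0,"dz":-5,"ax":0,"ay":0,"az":0,"claw":1},{"dx":0,"dy":0,"dz":-5,"ax":0,"ay":0,"az":0,"claw":1},{"dx":0,"dy":0,"dz":-3.5,"ax":0,"ay":0,"az":0,"claw":1},{"dx":3.5,"dy":-3.09,"dz":0,"ax":0,"ay":0,"az":0,"claw":1},{"dx":3.5,"dy":-3.09,"dz":0,"ax":0,"ay":0,"az":0,"claw":1},{"dx":3.5,"dy":-3.09,"dz":0,"ax":0,"ay":0,"az":0,"claw":1},{"dx":3.5,"dy":-3.09,"dz":0,"ax":0,"ay":0,"az":0,"claw":1},{"dx":3.5,"dy":-3.09,"dz":0,"ax":0,"ay":0,"az":0,"claw":1},{"dx":3.5,"dy":-3.09,"dz":0,"ax":0,"ay":0,"az":0,"claw":1},{"dx":0,"dy":0,"dz":0,"ax":0,"ay":0,"az":0,"claw":1},{"dx":0,"dy":0,"dz":0,"ax":0,"ay":0,"az":0,"claw":1},{"dx":0,"dy":0,"dz":0,"ax":0,"ay":0,"az":0,"claw":1}]'
python3 - <<'E'
from h import *
m=camera_model('wrist');im=snap('wrist','w5.png')
for r in spotter.mark_of('wrist','can')[:2]: print(r['conf'],r['location'],ray('wrist',r['location'],0,m)[:2])
E
```

```text
time_s: 25.95
position: [0.4671, 0.2345, 0.1985]
tcp_rot: [180.0, 0.0, 89.9]
contact_force: [-0.5, -0.4, 0.1]
width: 0.0854
gripper_force: 0.0
0.66 [249.7, 160.4] [0.46719313 0.23860112]
```

```bash
python3 -m inch '[{"dx":0.05,"dy":-0.1,"dz":4,"ax":0,"ay":0,"az":0,"claw":1},{"dx":0,"dy":0,"dz":4,"ax":0,"ay":0,"az":0,"claw":1},{"dx":0,"dy":0,"dz":4,"ax":0,"ay":0,"az":0,"claw":1},{"dx":0,"dy":0,"dz":3,"ax":0,"ay":0,"az":0,"claw":1},{"dx":0,"dy":0,"dz":1.3,"ax":0,"ay":0,"az":0,"claw":1},{"dx":0,"dy":0,"dz":0,"ax":0,"ay":0,"az":0,"claw":1},{"dx":0,"dy":0,"dz":0,"ax":0,"ay":0,"az":0,"claw":1},{"dx":0,"dy":0,"dz":0,"ax":0,"ay":0,"az":0,"claw":0},{"dx":0,"dy":0,"dz":0,"ax":0,"ay":0,"az":0,"claw":0},{"dx":0,"dy":0,"dz":0,"ax":0,"ay":0,"az":0,"claw":0},{"dx":0,"dy":0,"dz":0,"ax":0,"ay":0,"az":0,"claw":0},{"dx":0,"dy":0,"dz":0,"ax":0,"ay":0,"az":0,"claw":0},{"dx":0,"dy":0,"dz":0,"ax":0,"ay":0,"az":0,"claw":0}]'
```

```text
time_s: 27.68
position: [0.4653, 0.2366, 0.0361]
tcp_rot: [180.0, -0.0, 90.0]
contact_force: [-1.8, -0.3, 6.2]
width: 0.0452
gripper_force: 60.4
```

```bash
python3 -m inch '[{"dx":0,"dy":0,"dz":-1,"ax":0,"ay":0,"az":0,"claw":0},{"dx":0,"dy":0,"dz":-3,"ax":0,"ay":0,"az":0,"claw":0},{"dx":0,"dy":0,"dz":-4,"ax":0,"ay":0,"az":0,"claw":0},{"dx":0,"dy":0,"dz":-4,"ax":0,"ay":0,"az":0,"claw":0},{"dx":0,"dy":0,"dz":0,"ax":0,"ay":0,"az":0,"claw":0},{"dx":-3.75,"dy":2.39,"dz":0,"ax":0,"ay":0,"az":0,"claw":0},{"dx":-3.75,"dy":2.39,"dz":0,"ax":0,"ay":0,"az":0,"claw":0},{"dx":-3.75,"dy":2.39,"dz":0,"ax":0,"ay":0,"az":0,"claw":0},{"dx":-3.75,"dy":2.39,"dz":0,"ax":0,"ay":0,"az":0,"claw":0},{"dx":-3.75,"dy":2.39,"dz":0,"ax":0,"ay":0,"az":0,"claw":0},{"dx":-3.75,"dy":2.39,"dz":0,"ax":0,"ay":0,"az":0,"claw":0},{"dx":-3.75,"dy":2.39,"dz":0,"ax":0,"ay":0,"az":0,"claw":0},{"dx":-3.75,"dy":2.39,"dz":0,"ax":0,"ay":0,"az":0,"claw":0},{"dx":0,"dy":0,"dz":0,"ax":0,"ay":0,"az":0,"claw":0},{"dx":0,"dy":0,"dz":0,"ax":0,"ay":0,"az":0,"claw":0},{"dx":0,"dy":0,"dz":2,"ax":0,"ay":0,"az":0,"claw":0},{"dx":0,"dy":0,"dz":0,"ax":0,"ay":0,"az":0,"claw":0},{"dx":0,"dy":0,"dz":0,"ax":0,"ay":0,"az":0,"claw":0}]'
```

```text
time_s: 29.92
position: [0.656, -0.0631, 0.1349]
tcp_rot: [-180.0, -0.0, 90.1]
contact_force: [-0.1, 0.9, -0.1]
width: 0.0449
gripper_force: 61.8
```

```bash
python3 -m inch '[{"dx":0,"dy":0,"dz":2,"ax":0,"ay":0,"az":0,"claw":0},{"dx":0,"dy":0,"dz":2.5,"ax":0,"ay":0,"az":0,"claw":0},{"dx":0,"dy":0,"dz":2,"ax":0,"ay":0,"az":0,"claw":0},{"dx":0,"dy":0,"dz":1,"ax":0,"ay":0,"az":0,"claw":0},{"dx":0,"dy":0,"dz":0.4,"ax":0,"ay":0,"az":0,"claw":0},{"dx":0,"dy":0,"dz":0.3,"ax":0,"ay":0,"az":0,"claw":0},{"dx":0,"dy":0,"dz":0.2,"ax":0,"ay":0,"az":0,"claw":0},{"dx":0,"dy":0,"dz":0,"ax":0,"ay":0,"az":0,"claw":0},{"dx":0,"dy":0,"dz":0,"ax":0,"ay":0,"az":0,"claw":0},{"dx":0,"dy":0,"dz":0,"ax":0,"ay":0,"az":0,"claw":0}]'
```

```text
time_s: 31.18
position: [0.6565, -0.0637, 0.0515]
tcp_rot: [180.0, -0.0, 90.0]
contact_force: [1.2, 0.5, -2.2]
width: 0.0447
gripper_force: 61.8
```

```bash
python3 -m inch '[{"dx":0,"dy":0,"dz":0.15,"ax":0,"ay":0,"az":0,"claw":0},{"dx":0,"dy":0,"dz":0.1,"ax":0,"ay":0,"az":0,"claw":0},{"dx":0,"dy":0,"dz":0,"ax":0,"ay":0,"az":0,"claw":0},{"dx":0,"dy":0,"dz":0,"ax":0,"ay":0,"az":0,"claw":0},{"dx":0,"dy":0,"dz":0,"ax":0,"ay":0,"az":0,"claw":0}]'
```

```text
time_s: 31.8
position: [0.6566, -0.0638, 0.0511]
tcp_rot: [180.0, -0.1, 90.0]
contact_force: [-5.5, 2.1, 15.7]
width: 0.0452
gripper_force: 63.3
```

```bash
python3 -m inch '[{"dx":0,"dy":0,"dz":0,"ax":0,"ay":0,"az":0,"claw":1},{"dx":0,"dy":0,"dz":0,"ax":0,"ay":0,"az":0,"claw":1},{"dx":0,"dy":0,"dz":0,"ax":0,"ay":0,"az":0,"claw":1},{"dx":0,"dy":0,"dz":0,"ax":0,"ay":0,"az":0,"claw":1},{"dx":0,"dy":0,"dz":-3,"ax":0,"ay":0,"az":0,"claw":1},{"dx":0,"dy":0,"dz":-5,"ax":0,"ay":0,"az":0,"claw":1},{"dx":0,"dy":0,"dz":-5,"ax":0,"ay":0,"az":0,"claw":1},{"dx":0,"dy":0,"dz":-2,"ax":0,"ay":0,"az":0,"claw":1},{"dx":0,"dy":0,"dz":0,"ax":0,"ay":0,"az":0,"claw":1},{"dx":-3.6,"dy":-3.8,"dz":0,"ax":0,"ay":0,"az":0,"claw":1},{"dx":-3.6,"dy":-3.8,"dz":0,"ax":0,"ay":0,"az":0,"claw":1},{"dx":-3.6,"dy":-3.8,"dz":0,"ax":0,"ay":0,"az":0,"claw":1},{"dx":-3.6,"dy":-3.8,"dz":0,"ax":0,"ay":0,"az":0,"claw":1},{"dx":-3.6,"dy":-3.8,"dz":0,"ax":0,"ay":0,"az":0,"claw":1},{"dx":0,"dy":0,"dz":0,"ax":0,"ay":0,"az":0,"claw":1},{"dx":0,"dy":0,"dz":0,"ax":0,"ay":0,"az":0,"claw":1}]'
python3 - <<'E'
from h import *
snap('top','t6.png');snap('scene','s6.png')
a=cv2.imread('pics/t6.png')[130:190,200:340];b=cv2.imread('pics/s6.png')[150:270,150:310]
a=cv2.resize(a,None,fx=4,fy=4,interpolation=cv2.INTER_CUBIC);b=cv2.resize(b,(560,420*1),interpolation=cv2.INTER_CUBIC)[:350]
cv2.imwrite('pics/f6.png',np.vstack([a,b]))
E
```

```text
time_s: 33.8
position: [0.4661, -0.2428, 0.1975]
tcp_rot: [-179.9, -0.1, 90.0]
contact_force: [-0.1, 0.6, 0.1]
width: 0.086
gripper_force: 0.0
```

View pics/f6.png

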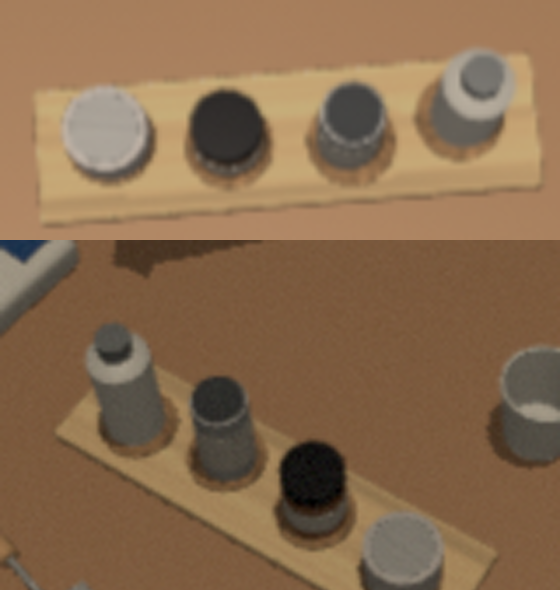

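```bash
python3 - <<'E'
from h import *
P=dict(tin=(.6534,.1128),jar=(.652,.026),can=(.656,-.064),bottle=(.677,-.1433))
for n,p,z,q in [('tin',(106,131),.059,(402,546-3)),('jar',(227,126),.083,(313,473)),('can',(354,112),.107,(219,401)),('bottle',(482,74),.137,(113,343))]:
    t=ray('top',(p[0]/4+200,p[1]/4+130),z)[:2]; s=ray('scene',(q[0]/3.5+150,(q[1]-240)/3.5+150),z)[:2]
    print(n,((t-P[n])*1e3).round(1),((s-P[n])*1e3).round(1))
E
```

```text
tin [-3.7 -1.3] [-2.8 -0.7]
jar [-2.4 -1. ] [2.1 4.1]
can [-0.3  1.9] [2.4 6.8]
bottle [-0.7 -2.4] [3.3 2.6]
```

All four are upright, one on each pad, and both views put every one within about 7 mm of its pad's centre. The cup is unmoved.

```bash
python3 -c "
from rig import sign_off
print(sign_off())"
```

```text
the job is handed in; nothing more can be done
None
```

The job is handed in, with no verdict returned: counted from the scale's end, bottle, can, jar and tin stand upright and released on pads d, c, b and a, each within about 7 mm of its pad's centre by the cameras, with no sign that the cup moved.

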